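# Tip a press mould out of the packed row

### The job

Of the five plaster press moulds packed side by side in the wooden rack, take the one with the flat, oblong wooden grip (the others have round, ball or square-post grips). Tip it outward by its grip, towards the rack's low open front, until its top is clear of the rail over the back of the row, and only then lift it out; stand it upright, grip up, in the middle of the square plywood board, set down without dropping it. Leave the other four moulds standing in the rack.

Things in the scene. Friction and masses are not known exactly. Their poses are not given: they have to be found in the camera images.
- press_grip (a point): Middle of the wanted mould's flat wooden grip, 46 mm long (x) x 16 thick (y) x 40 high, on top of its plaster block. Pinch it from above across the 16 mm (along y). Axes: x front to back of the mould, y along the row, z up; in the rack parallel to the rack's. Neighbouring grips stand 50 mm away along y, at most 26 mm wide and 35 high.
- press_mid (a point): Centre of the wanted mould's white plaster block, 70 mm deep (x) x 48 wide (y) x 100 high (z); 0.3 to 0.5 kg. press_grip lies 10 mm to -x and 70 mm up from it. The lower front edge, about which it tips, is 35 mm to -x and 50 mm down. The four other moulds have equal blocks, 2 mm apart; its place in the row varies.
- rack: Fixed wooden rack, 90 mm deep (x) x 280 long (y), for the row; origin mid-underside on the table. Open front at -x, roughly to the robot. Floor 10 mm thick, front sill to 22 mm height, ends and back 60. A rail at x = 22 to 42 mm, heights 133 to 145 mm, hangs 23 mm over the plaster tops: it stops a straight lift; a mould tipped 10 degrees or more to -x clears it, tipping does not touch it.
- board: Fixed square plywood board lying on the table, 180 x 180 x 15 mm; origin at the middle of its underside, z up, so its top face is 15 mm above the origin.
Things that resemble listed ones, but are neither listed nor needed, are in the scene too. What is shaped like the part that bears press_grip but blue is not meant.

How it is judged:
On the way:
1. the wanted mould is tipped towards the rack's front by its top (7 degrees or more), its foot still down in the rack (angle between press_mid's own z axis and vertical above 0.12 rad and x of press_grip in the frame of rack below -0.019 m and height (world z) of press_mid below 0.085 m and x of press_mid in the frame of rack above -0.045 m), for 0.1 s.
At the end, for the whole second after the job is handed in: The mould with the oblong grip stands upright (within 10 degrees), grip up, at rest on the square plywood board, its centre within 35 mm of the board's middle; the other four moulds stand upright (within 10 degrees) in the rack, within 20 mm of where they were (horizontal distance between press_mid and board below 0.035 m and height (world z) of press_mid between 0.058 and 0.072 m and z of press_grip in the frame of board above 0.12 m and angle between each of press_mid, round_a, ball, post, round_b's own z axis and vertical below 0.175 rad and linear speed of press below 0.03 m/s and distance of each of round_a, ball, post, round_b from where it was at the start of the episode below 0.02 m); the robot touches nothing.
It fails at once if another mould pulled up out of the row (lifted 40 mm) or tipped over (30 degrees) (height (world z) of any of round_a, ball, post, round_b above 0.05 m or angle between any of round_a, ball, post, round_b's own z axis and vertical above 0.52 rad).
It fails at once if the mould dropped onto the board (landing faster than 0.6 m/s, a fall of about 20 mm) (linear speed of press above 0.6 m/s and horizontal distance between press_mid and board below 0.12 m and height (world z) of press_mid below 0.077 m).
It also fails if it takes over 45 s, if anything falls off the work surface, if the arm or the gripper's body presses on something with over 40 N, if the wrist force passes 120 N, or if a joint passes its speed limit or range.

### The arm

A 6-joint arm with a two-finger parallel gripper is mounted at the origin on the work surface. World frame = base frame: x ahead of the robot, y to its left, z up, the work surface at z = 0. Lengths are in m, angles in rad, forces in N, time in s.
With the tool pointing down it reaches from about 0.225 to 0.875 m from the base axis. Payload 3.4 kg.
Tool frame: the origin (TCP) lies at the very end of the fingers, on their centre line; the grasp point (between the pads) lies 19 mm behind it (manip.hold_point_z is the distance from the TCP to the grasp point, in m); z points along the fingers, y is the line along which they close (so a half turn about z gives the same grasp; the last joint's range is limited). The gripper opens to 85 mm and grips with 20 to 120 N. Pads are 22 mm wide; open, the fingers measure 114 mm over their backs; the gripper's body (76 mm by 85 mm) begins 54 mm behind the grasp point. The pads swing forward as they close: fully open they stand 13 mm farther back than shut.
Start: joints at [1.035, 0.276, 1.505, -0, 1.361, -0.121], TCP at [0.232, 0.526, 0.231] pointing down, gripper open.
Joint ranges: [-2.89, 2.89], [-0.75, 2.08], [0.22, 2.7], [-1.18, 4.32], [0.11, 2.71], [-2.7, 2.7]. Speed limits (rad/s): [2.57, 2.57, 3.14, 3.14, 3.14, 3.14].

### API

Orientations are given as a unit quaternion [w, x, y, z].
In Python, from rig import readout, viewer, order, manip gives the robot as it stands. The module is installed in compiled form; this text tells all that it offers.
- The arm moves only by the tool send_rows, never from a script. Its arguments are lists of equal length, an entry for each row: "xyz": the shift along the world's x, y, z in m, a list of three; "delta_rot": the turn, a rotation vector about the world's x, y, z in degrees, a list of three. In form: {"xyz": [[tx, ty, tz], ...], "delta_rot": [[wx, wy, wz], ...]}. A call has 1 to 12 rows; each row shifts and turns the commanded pose from where the row before left it; what a row does not reach is not made up. A row lasts 1/10 s, in which the tool goes at most 50 mm and 8.59 degrees, less where a joint would pass 70% of its speed; a pose out of reach is approached as far as the arm can. A call with a gripper value outside its range is refused whole. "gripper" is the finger opening in m, from 0 to 0.0854, set as the call begins (left out, the last holds). The fingers move at their own pace and stop on an object; "force" is the grip in N (left out, the last holds). Time passes only in rows, so rows that do not move let the fingers close. It gives the time, the measured TCP pose, the force, the opening and the grip force at its end, in the units of the state.
- readout.get_state(): the state, without advancing time (a new reading comes with each control period).
- viewer.get_image(name): name is "scene" or "top"; returns a dict with "color" (384x512x3 uint8, red, green, blue), "depth" (384x512 float32, m along the optical axis (not along the pixel's ray), 0 where there is no reading), "K" (3x3 intrinsics, pixels), "camera_from_world" (4x4, takes a point from world to camera coordinates). Camera axes: x right, y up, looking along -z (the intrinsics and any distortion apply to the point x, -y, -z); pixel columns grow to the right and rows downward; lengths in m; the calibration is good to about 2 mm. A picture is of the moment at which its call begins.
- order.sign_off(): hands the job in; it is judged then, once.
The state is a dict: "clock": time; "qpos": joint angles; "qd": joint speeds; "effort": joint torques, N m; "position": TCP position; "ee_rot": TCP orientation; "contact_force": force on the tool from outside, world axes, zero at the start; "moment": the same for the moment, N m; "width": finger opening in m; "gripper_force": force on a finger pad.
Only numpy, scipy, OpenCV 4.12 (cv2) and the standard library are available. Lean on these libraries where they do the work, as an engineer would, in place of code of your own. Each camera call takes 0.05 s, during which the arm holds its last target. There are 200 camera calls.

## Working session

There is one attempt and no reset: what is moved stays moved. The work goes in short steps, Python scripts to look and compute and a tool call to move; the robot and the scene stay as the last step left them, time stands still between calls to the robot, and variables do not carry over. Pictures are saved under pics/ and viewed, at most 10 in all, crops included, and the job is handed in when it is done.

Besides the shell and the picture viewer there is one more tool, called by a JSON object that holds its "api" and its "payload". send_rows: Moves the arm, as the interface text tells. Its arguments: {"type":"object","properties":{"xyz":{"type":"array"},"delta_rot":{"type":"array"},"gripper":{"type":"number"},"force":{"type":"number"}},"required":["xyz","delta_rot"]}

```bash
mkdir -p pics
cat > h.py <<'E'
import numpy as np, cv2
from rig import readout, viewer, order, manip
def grab(n,tag):
    d=viewer.get_image(n); np.savez(f'{tag}.npz',**{k:np.asarray(v) for k,v in d.items()})
    return d
def load(tag): return dict(np.load(f'{tag}.npz'))
def cloud(d):
    K=d['K'];h,w=d['depth'].shape;u,v=np.meshgrid(np.arange(w),np.arange(h));z=d['depth']
    p=np.stack([(u-K[0,2])/K[0,0]*z,-(v-K[1,2])/K[1,1]*z,-z,np.ones_like(z)],-1)
    return (p@np.linalg.inv(d['camera_from_world']).T)[...,:3]
E
python3 - <<'E'
from h import *
s=readout.get_state();print(s['ee_rot'],s['position'],manip.hold_point_z)
for n in('scene','top'):
    d=grab(n,n+'0');cv2.imwrite(f'pics/{n}0.png',cv2.resize(d['color'][...,::-1],(800,600)));print(d.keys(),d['K'])
E
```

```text
[-2.93134846e-04  2.05911041e-01  9.78570276e-01 -8.78547038e-04] [0.23145782 0.52576779 0.23043012] 0.0187
dict_keys(['color', 'depth', 'K', 'camera_from_world']) [[346.46583583   0.         260.20160778]
 [  0.         346.46583583 195.60929308]
 [  0.           0.           1.        ]]
dict_keys(['color', 'depth', 'K', 'camera_from_world']) [[456.65270552   0.         260.33556645]
 [  0.         456.65270552 195.21907281]
 [  0.           0.           1.        ]]
```

View pics/scene0.png

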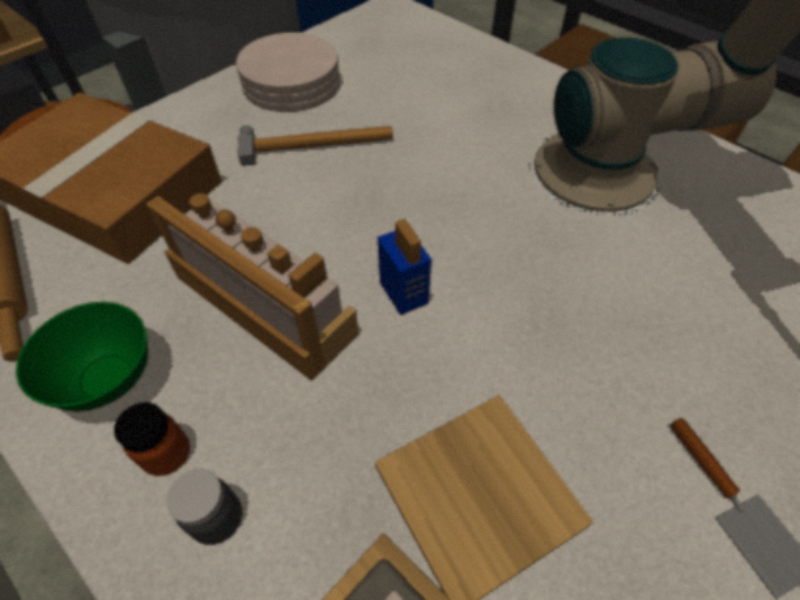

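View pics/top0.png

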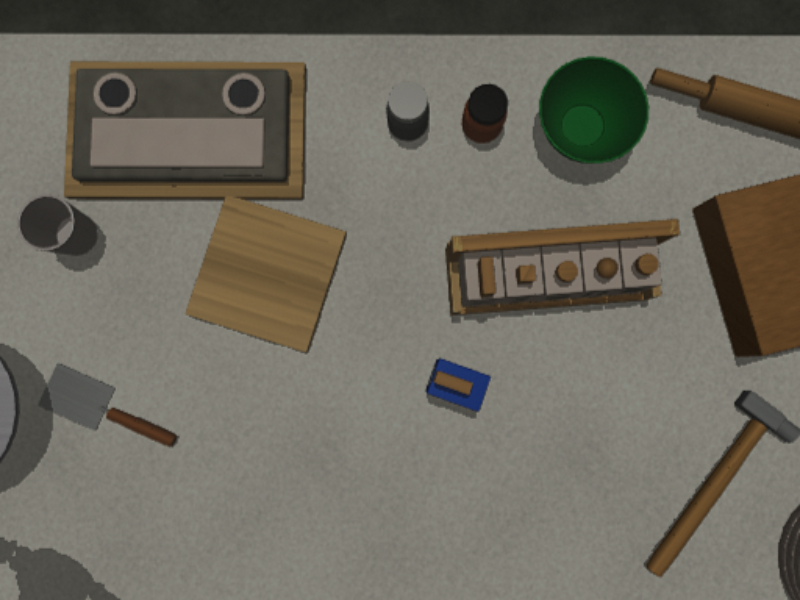

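Candidates (top picture, 800x600): the oblong grip on white plaster at (487,275), which is the leftmost mould in the rack; the blue block with an oblong grip at (455,384), not meant; the post at (527,273), round (567,271), ball (607,268) and round (647,264). I choose (487,275). The scene view shows it at (308,272), and the board is at (267,274) in top. Next I measure and check a crop.

Run:
```python
from h import *
np.set_printoptions(precision=4,suppress=True)
d=load('top0');P=cloud(d);c=d['color'][130:215,270:450]
cv2.imwrite('pics/crop0.png',cv2.resize(c[...,::-1],None,fx=4.4,fy=4.4,interpolation=cv2.INTER_CUBIC))
def rect(pts,n):
    xy=pts[:,:2].astype(np.float32);r=cv2.minAreaRect(xy*1000);print(n,len(xy),r,'z',np.median(pts[:,2]),'mean',xy.mean(0))
def reg(u0,u1,v0,v1,z0,z1):
    q=P[v0:v1,u0:u1].reshape(-1,3);return q[(q[:,2]>z0)&(q[:,2]<z1)]
print(P[int(275*.64),int(487*.64)],P[int(273*.64),int(527*.64)])
rect(reg(115,225,122,230,.009,.025),'board')
rect(reg(296,325,155,195,.14,.16),'grip')
rect(reg(283,440,155,200,.1,.118),'blocks')
rect(reg(283,440,135,200,.137,.149),'rail+')
rect(reg(283,440,135,165,.137,.149),'rail')
for u in(487,527,567,607,647):
    k=int(u*.64);q=reg(k-12,k+12,155,190,.125,.16);print(u,len(q),q.mean(0) if len(q) else '')
s=load('scene0');Q=cloud(s).reshape(-1,3)
for n,z0,z1 in(('grip',.144,.156),):
    m=(abs(Q[:,2]-.15)<.006)&(np.hypot(*(Q[:,:2]-P[176,311,:2]).T)<.04);rect(Q[m],'scene grip')
```

```text
[ 0.5722 -0.0848  0.149 ] [ 0.5778 -0.1361  0.1375]
board 6988 ((619.636962890625, 235.0515594482422), (243.13038635253906, 216.45489501953125), 72.67012023925781) z 0.014125267447064938 mean [0.5983 0.2125]
grip 369 ((581.7349853515625, -83.26980590820312), (54.108856201171875, 64.781494140625), 88.99675750732422) z 0.14649782060289807 mean [ 0.5876 -0.0845]
blocks 2947 ((583.8117065429688, -177.37428283691406), (71.49172973632812, 266.7057189941406), 1.283898115158081) z 0.10843093062508602 mean [ 0.5861 -0.1844]
rail+ 1979 ((595.8236083984375, -185.3816680908203), (75.31493377685547, 279.9967346191406), 5.053586006164551) z 0.1432717851350911 mean [ 0.6126 -0.1786]
rail 1554 ((611.0391845703125, -183.977294921875), (44.11378860473633, 279.9592590332031), 4.755133152008057) z 0.14343177581493322 mean [ 0.622  -0.1826]
487 377 [ 0.5851 -0.085   0.1451]
527 213 [ 0.5912 -0.1345  0.1399]
567 200 [ 0.587  -0.1839  0.137 ]
607 146 [ 0.5842 -0.2338  0.1388]
647 156 [ 0.5883 -0.2845  0.1355]
scene grip 273 ((582.94482421875, -90.85311889648438), (63.35028839111328, 42.5496711730957), 19.874475479125977) z 0.14943845374007814 mean [ 0.5809 -0.0843]
```

View pics/crop0.png

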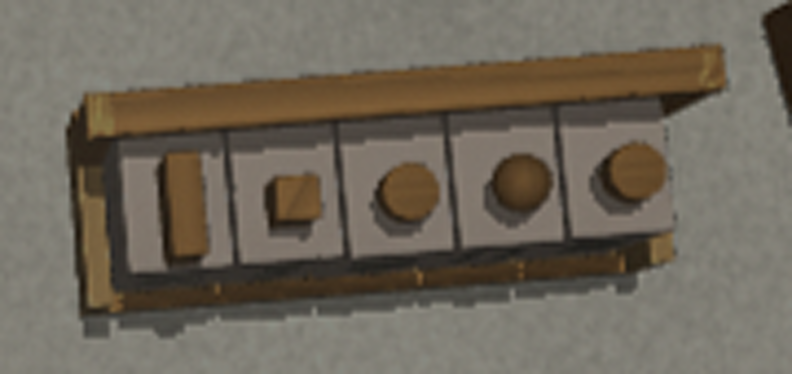

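The crop confirms it: oblong grip at crop (187,207), on the white block at the left end; neighbours are post, round, ball and round.

```bash
cat >> h.py <<'E'
def ray(d,u,v,z):
    K=d['K'];C=np.linalg.inv(d['camera_from_world']);r=C[:3,:3]@np.array([(u-K[0,2])/K[0,0],-(v-K[1,2])/K[1,1],-1]);o=C[:3,3]
    return o+r*(z-o[2])/r[2]
E
python3 - <<'E'
from h import *
np.set_printoptions(precision=4,suppress=True)
d=load('top0')
f=lambda L,z,g:np.array([ray(d,*g(u,v),z) for u,v in L])[:,:2]
full=lambda u,v:((u+.5)*.64-.5,(v+.5)*.64-.5)
crop=lambda u,v:(270+(u+.5)/4.4-.5,130+(v+.5)/4.4-.5)
b=f([(228,197),(346,231),(307,352),(187,315)],.015,full);print('board',b,b.mean(0),np.linalg.norm(b-np.roll(b,1,0),axis=1))
e=b-np.roll(b,1,0);print('yaw',np.degrees(np.arctan2(e[:,1],e[:,0])))
g=f([(165,153),(202,153),(207,256),(172,262)],.15,crop);print('grip',g,g.mean(0),np.linalg.norm(g-np.roll(g,1,0),axis=1))
r=f([(88,95),(722,46),(722,85),(90,138)],.145,crop);print('rail?',r)
e=r[1]-r[0];print('rack yaw',np.degrees(np.arctan2(e[0],-e[1])))
bl=f([(120,140),(660,98),(675,232),(130,272)],.11,crop);print('blocks',bl,bl.mean(0));e=bl[2]-bl[3];print(np.degrees(np.arctan2(e[0],-e[1])),np.linalg.norm(e))
P=cloud(d);q=P[155:195,296:325].reshape(-1,3);m=(q[:,2]>.1475)&(q[:,2]<.154);print(m.sum(),q[m].mean(0),q[m].min(0),q[m].max(0))
s=load('scene0');Q=cloud(s).reshape(-1,3);m=(Q[:,2]>.147)&(Q[:,2]<.154)&(np.hypot(*(Q[:,:2]-[.58,-.085]).T)<.03);print(m.sum(),Q[m].mean(0),np.percentile(Q[m],[3,97],axis=0))
E
```

```text
board [[0.7006 0.2663]
 [0.6522 0.0983]
 [0.4815 0.1506]
 [0.5325 0.3193]] [0.5917 0.2086] [0.1762 0.1749 0.1786 0.1763]
yaw [ -17.5047 -106.0516  162.9623   73.1809]
grip [[ 0.5943 -0.0775]
 [ 0.5944 -0.0935]
 [ 0.5497 -0.0953]
 [ 0.547  -0.0803]] [ 0.5713 -0.0866] [0.0474 0.016  0.0447 0.0153]
rail? [[ 0.6205 -0.0446]
 [ 0.643  -0.3209]
 [ 0.6258 -0.3204]
 [ 0.6016 -0.0455]]
rack yaw 4.6579863471369345
blocks [[ 0.6065 -0.0612]
 [ 0.6265 -0.3055]
 [ 0.5655 -0.3106]
 [ 0.5465 -0.0655]] [ 0.5862 -0.1857]
4.41844672111487 0.24583586445689662
149 [ 0.5719 -0.0865  0.1491] [ 0.5493 -0.0944  0.1475] [ 0.6126 -0.0756  0.152 ]
179 [ 0.5731 -0.0855  0.1498] [[ 0.5518 -0.0939  0.1474]
 [ 0.5931 -0.0781  0.1514]]
```

{"api": "send_rows", "payload": {"xyz": [[0.017, -0.03, 0], [0.017, -0.03, 0], [0.017, -0.03, 0], [0.017, -0.03, 0], [0.017, -0.03, 0], [0.017, -0.03, 0], [0.017, -0.03, 0], [0.017, -0.03, 0], [0.017, -0.03, 0], [0.017, -0.03, 0], [0.017, -0.03, 0], [0.017, -0.03, 0]], "delta_rot": [[0, 0, 2.4], [0, 0, 2.4], [0, 0, 2.4], [0, 0, 2.4], [0, 0, 2.4], [0, 0, 2.4], [0, 0, 2.4], [0, 0, 2.4], [0, 0, 2.4], [0, 0, 2.4], [0, 0, 2.4], [0, 0, 2]], "gripper": 0.034, "force": 60}}

```text
clock: 1.3
position: [0.4359, 0.1649, 0.231]
ee_rot: [-0.0, -0.041, 0.999, 0.0]
contact_force: [0.3, 0.7, 0.4]
width: 0.0341
gripper_force: 0.0
```

{"api": "send_rows", "payload": {"xyz": [[0.017, -0.03, 0], [0.017, -0.03, 0], [0.017, -0.03, 0], [0.017, -0.03, 0], [0.017, -0.03, 0], [0.017, -0.03, 0], [0.017, -0.03, 0], [0.017, -0.03, 0], [0, 0, 0], [0, 0, 0]], "delta_rot": [[0, 0, 0], [0, 0, 0], [0, 0, 0], [0, 0, 0], [0, 0, 0], [0, 0, 0], [0, 0, 0], [0, 0, 0], [0, 0, 0], [0, 0, 0]]}}

```text
clock: 2.3
position: [0.5714, -0.0741, 0.2305]
ee_rot: [-0.001, -0.04, 0.999, 0.001]
contact_force: [0.8, -0.4, 1.5]
width: 0.0341
gripper_force: 0.0
```

{"api": "send_rows", "payload": {"xyz": [[0, -0.0125, 0], [0, 0, -0.02], [0, 0, -0.02], [0, 0, -0.02], [0, 0, 0], [0, 0, 0]], "delta_rot": [[0, 0, 0], [0, 0, 0], [0, 0, 0], [0, 0, 0], [0, 0, 0], [0, 0, 0]]}}

```text
clock: 2.9
position: [0.5715, -0.0859, 0.1717]
ee_rot: [-0.0, -0.041, 0.999, 0.0]
contact_force: [0.1, 0.8, 0.3]
width: 0.0339
gripper_force: 0.0
```

Run:
```python
from h import *
s=grab('scene','s1');c=s['color'][120:250,90:290]
cv2.imwrite('pics/s1.png',cv2.resize(c[...,::-1],None,fx=4,fy=4,interpolation=cv2.INTER_CUBIC))
```

```text
(no output)
```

View pics/s1.png

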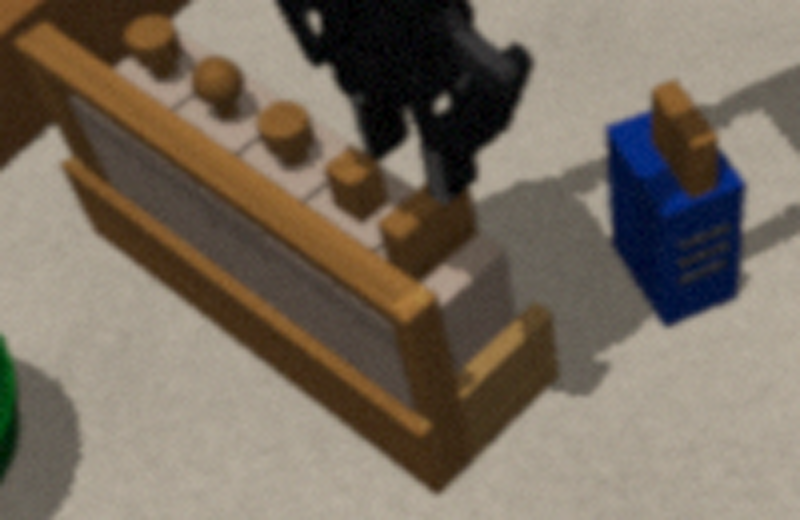

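The fingers, at (385,140) and (455,180), straddle the oblong grip at (430,220), and the post at (355,180) is clear. I'll descend and close.

{"api": "send_rows", "payload": {"xyz": [[0, 0, -0.015], [0, 0, -0.015], [0, 0, -0.015], [0, 0, -0.009], [0, 0, 0], [0, 0, 0]], "delta_rot": [[0, 0, 0], [0, 0, 0], [0, 0, 0], [0, 0, 0], [0, 0, 0], [0, 0, 0]]}}

```text
clock: 3.55
position: [0.5724, -0.0864, 0.1182]
ee_rot: [0.001, -0.04, 0.999, -0.0]
contact_force: [0.3, 0.3, 0.1]
width: 0.0339
gripper_force: 0.0
```

{"api": "send_rows", "payload": {"xyz": [[0, 0, 0], [0, 0, 0], [0, 0, 0], [0, 0, 0], [0, 0, 0], [0, 0, 0]], "delta_rot": [[0, 0, 0], [0, 0, 0], [0, 0, 0], [0, 0, 0], [0, 0, 0], [0, 0, 0]], "gripper": 0.0, "force": 70}}

```text
clock: 4.15
position: [0.5726, -0.0868, 0.1184]
ee_rot: [0.001, -0.04, 0.999, -0.001]
contact_force: [-0.4, -1.5, 6.5]
width: 0.0151
gripper_force: 69.3
```

{"api": "send_rows", "payload": {"xyz": [[-0.0038, -0.0003, 0.0008], [-0.0038, -0.0003, 0.0007], [-0.0038, -0.0003, 0.0006], [-0.0038, -0.0003, 0.0005], [0, 0, 0]], "delta_rot": [[0.16, -2, 0], [0.16, -2, 0], [0.16, -2, 0], [0.16, -2, 0], [0, 0, 0]]}}

```text
clock: 4.65
position: [0.5569, -0.0878, 0.1208]
ee_rot: [0.072, -0.04, 0.997, 0.002]
contact_force: [2.2, -0.8, 1.7]
width: 0.0147
gripper_force: 69.1
```

{"api": "send_rows", "payload": {"xyz": [[-0.0038, -0.0003, 0.0004], [-0.0038, -0.0003, 0.0003], [-0.0038, -0.0003, 0.0002], [0, 0, 0], [0, 0, 0], [0, 0, 0]], "delta_rot": [[0.16, -2, 0], [0.16, -2, 0], [0.16, -2, 0], [0, 0, 0], [0, 0, 0], [0, 0, 0]]}}

```text
clock: 5.25
position: [0.5461, -0.0886, 0.1211]
ee_rot: [0.122, -0.04, 0.992, 0.005]
contact_force: [2.1, -1.3, 1.6]
width: 0.0149
gripper_force: 68.9
```

Run:
```python
from h import *
s=grab('scene','s2');c=s['color'][120:250,90:290]
cv2.imwrite('pics/s2.png',cv2.resize(c[...,::-1],None,fx=4,fy=4,interpolation=cv2.INTER_CUBIC))
```

```text
(no output)
```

View pics/s2.png

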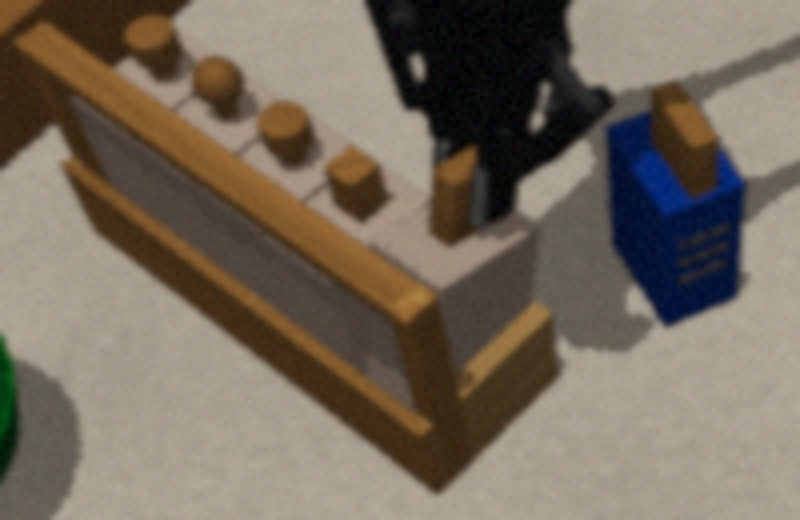

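The wanted mould is tipped out: its grip is at (455,195), the back of its top is in front of the rail end at (425,300), and the neighbours still stand. Now I lift.

{"api": "send_rows", "payload": {"xyz": [[0, 0, 0.005], [0, 0, 0.005], [0, 0, 0.005], [0, 0, 0.005], [0, 0, 0.005], [0, 0, 0.005], [0, 0, 0]], "delta_rot": [[0, 0, 0], [0, 0, 0], [0, 0, 0], [0, 0, 0], [0, 0, 0], [0, 0, 0], [0, 0, 0]]}}

```text
clock: 6.0
position: [0.5454, -0.0885, 0.1517]
ee_rot: [0.123, -0.04, 0.992, 0.005]
contact_force: [0.6, 0.6, -3.8]
width: 0.015
gripper_force: 68.7
```

{"api": "send_rows", "payload": {"xyz": [[-0.005, -0.0004, 0.003], [-0.005, -0.0004, 0.003], [-0.005, -0.0004, 0.003], [-0.005, -0.0004, 0.003], [-0.005, -0.0004, 0.003], [0, 0, 0.01], [0, 0, 0.02], [0, 0, 0.02], [0, 0, 0.02], [0, 0, 0.02], [0, 0, 0.02], [0, 0, 0.02]], "delta_rot": [[0, 0, 0], [0, 0, 0], [0, 0, 0], [0, 0, 0], [0, 0, 0], [0, 0, 0], [0, 0, 0], [0, 0, 0], [0, 0, 0], [0, 0, 0], [0, 0, 0], [0, 0, 0]]}}

```text
clock: 7.2
position: [0.5201, -0.0903, 0.2975]
ee_rot: [0.123, -0.04, 0.992, 0.005]
contact_force: [0.2, -0.5, -3.9]
width: 0.0148
gripper_force: 68.5
```

Run:
```python
from h import *
s=grab('scene','s3');c=s['color'][60:250,70:320]
cv2.imwrite('pics/s3.png',cv2.resize(c[...,::-1],None,fx=3,fy=3,interpolation=cv2.INTER_CUBIC))
```

```text
(no output)
```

View pics/s3.png

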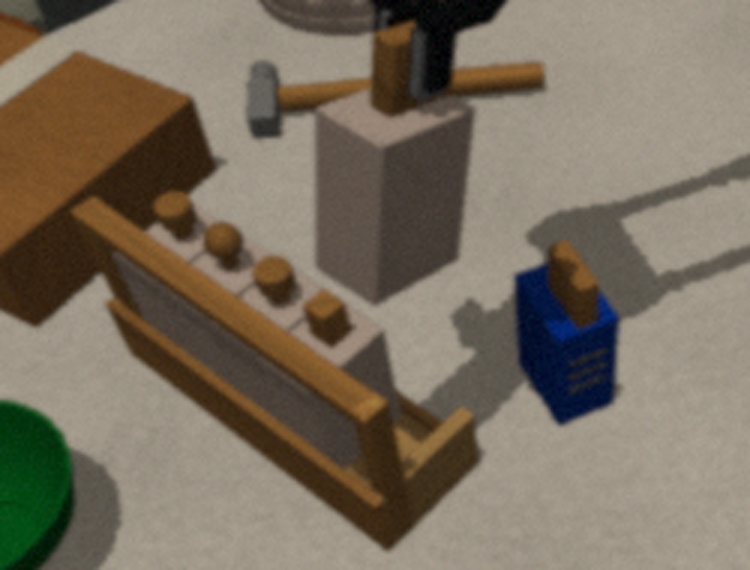

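The mould hangs clear at (390,190), and the four others stand in the rack. I'll straighten it and carry it over the board.

{"api": "send_rows", "payload": {"xyz": [[0.005, 0.025, 0], [0.005, 0.025, 0], [0.005, 0.025, 0], [0.005, 0.025, 0], [0.005, 0.025, 0], [0.005, 0.025, 0], [0.005, 0.025, 0], [0.005, 0.025, 0], [0.005, 0.025, 0], [0.005, 0.025, 0], [0.005, 0.025, 0], [0.005, 0.023, 0]], "delta_rot": [[0, 0, 0], [-0.16, 2, 0], [-0.16, 2, 0], [-0.16, 2, 0], [-0.16, 2, 0], [-0.16, 2, 0], [-0.16, 2, 0], [-0.16, 2, 0], [0, 0, 0], [0, 0, 0], [0, 0, 0], [0, 0, 0]]}}

```text
clock: 8.45
position: [0.5807, 0.2093, 0.2956]
ee_rot: [0.001, -0.041, 0.999, 0.001]
contact_force: [0.4, -0.1, -4.7]
width: 0.0149
gripper_force: 69.5
```

{"api": "send_rows", "payload": {"xyz": [[0, 0, 0], [0, 0, 0], [0, 0, -0.02], [0, 0, -0.03], [0, 0, -0.03], [0, 0, -0.03], [0, 0, -0.02], [0, 0, -0.01], [0, 0, 0], [0, 0, 0]], "delta_rot": [[0, 0, 0], [0, 0, 0], [0, 0, 0], [0, 0, 0], [0, 0, 0], [0, 0, 0], [0, 0, 0], [0, 0, 0], [0, 0, 0], [0, 0, 0]]}}

```text
clock: 9.45
position: [0.5811, 0.2074, 0.1569]
ee_rot: [0.001, -0.04, 0.999, 0.0]
contact_force: [0.7, -0.5, -3.1]
width: 0.0151
gripper_force: 69.5
```

Run:
```python
from h import *
s=grab('scene','s4');c=s['color'][130:384,190:450]
cv2.imwrite('pics/s4.png',cv2.resize(c[...,::-1],None,fx=2.3,fy=2.3,interpolation=cv2.INTER_CUBIC))
P=cloud(s).reshape(-1,3);m=np.hypot(*(P[:,:2]-[.59,.21]).T)<.06;q=P[m]
# vertical faces
f=q[(q[:,2]>.05)&(q[:,2]<.125)]
for z in np.arange(.03,.16,.01):
    k=f=q[abs(q[:,2]-z)<.005]
    print(round(z,3),len(k),k.mean(0)[:2] if len(k) else '',k.max(0)[:2] if len(k) else '')
```

```text
0.03 0  
0.04 0  
0.05 27 [0.61587769 0.21660173] [0.62722389 0.23425841]
0.06 69 [0.61993117 0.21474665] [0.62741863 0.23503785]
0.07 70 [0.61777631 0.21655723] [0.62723972 0.23502028]
0.08 76 [0.61942701 0.21630104] [0.62706465 0.23501961]
0.09 74 [0.61921619 0.21497148] [0.62699896 0.23503456]
0.1 82 [0.61913086 0.216003  ] [0.62739406 0.23519591]
0.11 85 [0.61917345 0.21606655] [0.62717659 0.23523255]
0.12 87 [0.61862949 0.2155884 ] [0.62726097 0.23524803]
0.13 97 [0.61972801 0.21550816] [0.62702433 0.23547578]
0.14 91 [0.61896503 0.21643823] [0.62681203 0.23539715]
0.15 852 [0.60586032 0.21208967] [0.62673351 0.23502394]
```

View pics/s4.png

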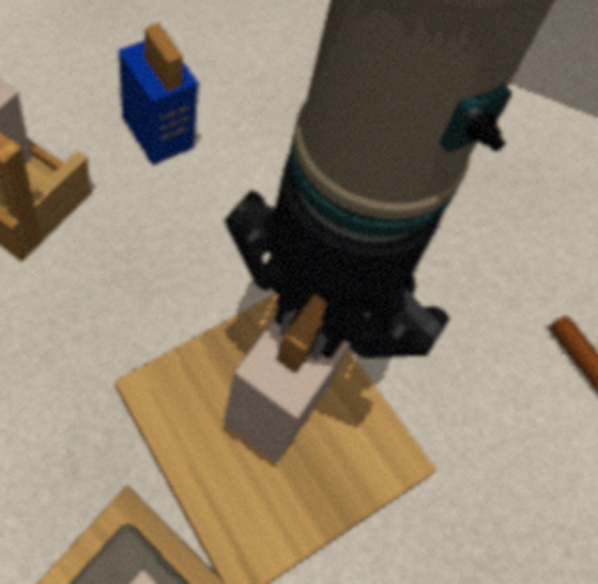

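The mould hangs upright over the board at (275,385); its faces show the same x at every height. I lower it slowly.

{"api": "send_rows", "payload": {"xyz": [[0, 0, -0.008], [0, 0, -0.008], [0, 0, -0.006], [0, 0, -0.004], [0, 0, -0.003], [0, 0, -0.002], [0, 0, -0.001], [0, 0, 0]], "delta_rot": [[0, 0, 0], [0, 0, 0], [0, 0, 0], [0, 0, 0], [0, 0, 0], [0, 0, 0], [0, 0, 0], [0, 0, 0]]}}

```text
clock: 10.3
position: [0.5802, 0.2077, 0.1238]
ee_rot: [0.0, -0.04, 0.999, 0.0]
contact_force: [-0.2, 0.4, -3.5]
width: 0.015
gripper_force: 69.7
```

{"api": "send_rows", "payload": {"xyz": [[0, 0, -0.001], [0, 0, 0], [0, 0, 0]], "delta_rot": [[0, 0, 0], [0, 0, 0], [0, 0, 0]]}}

```text
clock: 10.6
position: [0.5805, 0.2077, 0.1235]
ee_rot: [0.001, -0.04, 0.999, 0.0]
contact_force: [0.0, -1.4, -0.5]
width: 0.0154
gripper_force: 70.2
```

{"api": "send_rows", "payload": {"xyz": [[0, 0, -0.0005], [0, 0, 0], [0, 0, 0]], "delta_rot": [[0, 0, 0], [0, 0, 0], [0, 0, 0]]}}

```text
clock: 10.9
position: [0.5807, 0.2077, 0.1234]
ee_rot: [0.001, -0.04, 0.999, 0.0]
contact_force: [-0.5, -1.0, 5.9]
width: 0.0149
gripper_force: 71.1
```

{"api": "send_rows", "payload": {"xyz": [[0, 0, 0], [0, 0, 0], [0, 0, 0], [0, 0, 0], [0, 0, 0]], "delta_rot": [[0, 0, 0], [0, 0, 0], [0, 0, 0], [0, 0, 0], [0, 0, 0]], "gripper": 0.045}}

```text
clock: 11.4
position: [0.5801, 0.2077, 0.1221]
ee_rot: [-0.0, -0.04, 0.999, 0.0]
contact_force: [-0.6, -0.3, 0.0]
width: 0.045
gripper_force: 0.0
```

{"api": "send_rows", "payload": {"xyz": [[0, 0, 0.005], [0, 0, 0.015], [0, 0, 0.03], [0, 0, 0.03], [0, 0, 0.03], [0, 0, 0.03], [-0.04, 0, 0], [-0.04, 0, 0], [-0.04, 0, 0], [-0.04, 0, 0], [0, 0, 0], [0, 0, 0]], "delta_rot": [[0, 0, 0], [0, 0, 0], [0, 0, 0], [0, 0, 0], [0, 0, 0], [0, 0, 0], [0, 0, 0], [0, 0, 0], [0, 0, 0], [0, 0, 0], [0, 0, 0], [0, 0, 0]]}}

```text
clock: 12.6
position: [0.4199, 0.2078, 0.2633]
ee_rot: [0.001, -0.041, 0.999, 0.0]
contact_force: [0.9, -0.0, -0.5]
width: 0.0449
gripper_force: 0.0
```

Run:
```python
from h import *
s=grab('scene','s5')
cv2.imwrite('pics/s5.png',cv2.resize(s['color'][...,::-1],(800,600)))
```

```text
(no output)
```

View pics/s5.png

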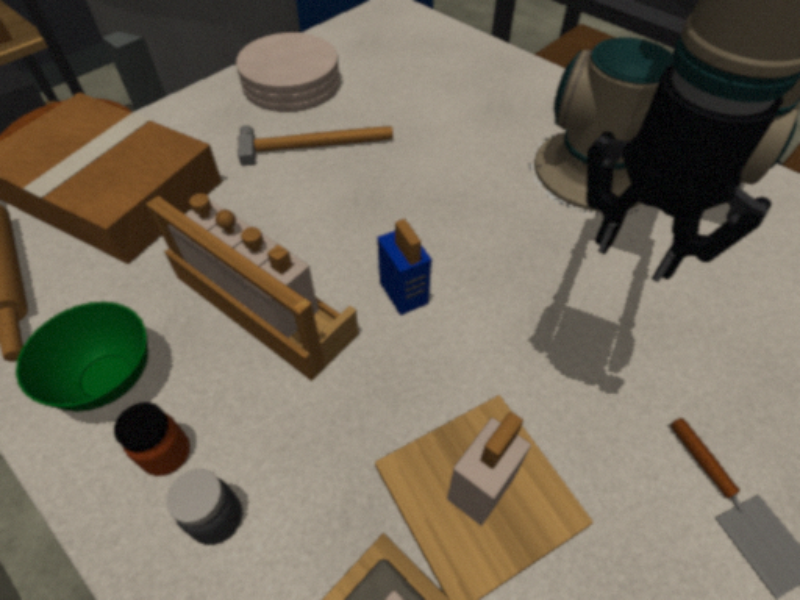

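The mould stands upright mid-board at (488,470), the other four are in the rack at (200–280, 205–260), and the gripper is clear. I'll hand it in.

```bash
python3 -c "
from rig import order;print(order.sign_off())"
```

```text
the job is handed in; nothing more can be done
None
```

The mould with the oblong grip was tipped 14 degrees clear of the rail, lifted out and set down upright near the middle of the board; the last picture showed the other four still standing in the rack and the gripper clear, and the job is handed in (sign-off gave no verdict).

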